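Mount a toroidal transformer on its case stud

ROBOT

A 6-joint arm with a two-finger parallel gripper is mounted at the origin on the work surface. World frame = base frame: x ahead of the robot, y to its left, z up, the work surface at z = 0. Lengths are in m, angles in degrees, forces in N, time in s.
With the tool pointing down it reaches from about 0.35 to 0.875 m from the base axis. Payload 4.2 kg.
Tool frame: the origin (TCP) lies midway between the tips of the shut fingers; the grasp point (between the pads) lies 19 mm behind it; z points along the fingers, y is the line along which they close (so a half turn about z gives the same grasp; the last joint's range is limited). The gripper opens to 87 mm and grips with 3 to 60 N. Pads are 19 mm wide; open, the fingers measure 117 mm over their backs; the gripper's body (75 mm by 190 mm) begins 51 mm behind the grasp point.
Start: joints at [-53.136, 22.042, 0.453, 0, -68.411, -14.817], TCP at [0.235, -0.579, 0.223] pointing down, gripper open.
Joint ranges: [-179.83, 179.83], [-69.29, 118.12], [-61.27, 80.66], [-181.25, 117.63], [-171.15, -9.14], [-177.46, 177.46]. Speed limits (degrees/s): [159.86, 159.86, 180, 180, 180, 180].

INTERFACE

Orientations are given as a 3x3 rotation matrix whose columns are the frame's x, y, z axes.
In Python, from station import r, cams gives the robot as it stands.
- The arm moves only by the tool play_rows, never from a script. Its argument "commands" is text: rows parted by semicolons, each of 6 numbers parted by spaces: the shift along the world's x, y, z normalised to -1 to 1, where 1 is 30 mm, then the turn, a rotation vector about the world's x, y, z normalised to -1 to 1, where 1 is 0.15 rad. A call has 1 to 20 rows; each row shifts and turns the commanded pose from where the row before left it; what a row does not reach is not made up. A row lasts 1/10 s, in which the tool goes at most 50 mm and 8.59 degrees, less where a joint would pass 70% of its speed; a pose out of reach is approached as far as the arm can. A call with a number of a shift or a turn outside -1 to 1 is refused whole. A call with a gripper value outside its range is refused whole. "grip" is the finger opening in mm, from 0 to 87, set as the call begins (left out, the last holds). The fingers move at their own pace and stop on an object; the grip force is fixed at half the most. Time passes only in rows, so rows that do not move let the fingers close. It gives the time, the measured TCP pose, the force, the opening and the grip force at its end, in the units of the state.
- r.sense(): the state, without advancing time (a new reading comes with each control period).
- cams.capture(name): name is "scene" or "top" or "wrist"; returns (picture, depth): 480x640x3 uint8, blue, green, red; 480x640 float32, m along the optical axis (not along the pixel's ray), 0 where there is no reading.
- cams.camera_info(name): a dict with "mtx" (3x3 intrinsics, pixels), "k1" (the pictures are not rectified: a ray, as slopes to the right and down, at radius r is drawn at 1 + k1 r^2 times it, then the intrinsics apply), "R" (3x3) and "t" (3): a world point X has camera coordinates R X + t. Camera axes: x right, y down, z forward; pixel columns grow to the right and rows downward; lengths in m; the calibration is good to about 2 mm. A picture is of the moment at which its call begins: read the wrist's pose just before it. camera_info takes no time and is no camera call; for the wrist camera it gives the pose at the moment of the call.
- r.finish_job(): hands the job in; it is judged then, once.
The state is a dict: "time_s": time; "joints": joint angles; "joint_velocities": joint speeds; "effort": joint torques, N m; "tcp_pos": TCP position; "ee_rot": TCP orientation; "wrist_force": force on the tool from outside, world axes, zero at the start; "moment": the same for the moment, N m; "gripper_width": opening from 0.0 (shut) to 1.0 (fully open); "gripper_force": force on a finger pad.
Only numpy, scipy, OpenCV 4.12 (cv2) and the standard library are available. Lean on these libraries where they do the work, as an engineer would, in place of code of your own. Each camera call takes 0.05 s, during which the arm holds its last target. There are 200 camera calls.

TASK

Mount the ring-shaped transformer in the open power-supply case by threading its kit onto the upright stud, each piece lowered fully home and flat: first the wide brown disc, then the transformer with its white terminal block pointing straight at the circuit board, then the narrow brown disc, and the steel cup washer on top. Set the pieces down gently rather than dropping them, keep off the circuit board, and leave the bottle, the jar and the multimeter where they are.

Things in the scene. Friction and masses are not known exactly. Their poses are not given: they have to be found in the camera images.
- case: Open-topped aluminium power-supply case, fixed, 200 mm (its x) by 230 mm (its y), walls 38 mm high and 3 mm thick, floor 3 mm thick. Origin: centre of its underside; z up. Its -x half is an empty bay with the stud in the middle; its +x half holds the circuit board. Along x there is no room for fingers beside a piece on the stud; along y there is (see stud_tip).
- board: Green circuit board with capacitors, finned heat sink and terminals, fixed in the case's +x half: x from 10 to 94 mm, y from -108 to 108 mm in the case's frame, tops of its parts 35 mm above the bench at most. Its frame is the case's frame. Not to be touched with more than a brush (4 N).
- stud_base (a point): Where the stud's axis meets the case's floor, 3 mm above the bench, at x = -45 mm, y = 0 in the case's frame; axes as the case's (+x points to the circuit board). The upright steel stud is 10 mm in diameter and stands 54 mm above this point; its last 7 mm taper to 4.4 mm.
- stud_tip (a point): Top of the stud, on its axis, 54 mm above stud_base. In the case's frame, from the stud's axis the -x wall is 52 mm away and the board's edge 55 mm away towards +x; the floor is free for 86 mm towards -y (then a black mains inlet, top 33 mm above the bench) and 96 mm towards +y.
- wide_disc: Flat rigid brown fibre disc, 68 mm in diameter, 6 mm thick, bore 13 mm, 45 g, lying flat on the blue mat. Origin: centre of its underside; z up along its axis.
- transformer: Toroidal transformer: copper-coloured ring, 62 mm in diameter, 26 mm high, black centre with 13 mm bore, about 350 g, lying flat on the mat. Origin: centre of its underside, on the bore's axis; z up; +x points from the axis to its white terminal block, which stands out to 44.5 mm from the axis, 30 mm wide, from 5 to 21 mm above the underside (thin brass tabs to 27 mm).
- terminals (a point): Middle of the outer face of the transformer's terminal block, 44.5 mm from the bore's axis along the transformer's +x, 13 mm above its underside.
- narrow_disc: Flat rigid brown fibre disc, 54 mm in diameter, 6 mm thick, bore 13 mm, 30 g, lying flat on the mat. Origin: centre of its underside; z up along its axis.
- cup_washer: Steel cup washer, crown up, 46 mm in diameter, 8 mm high with a straight rim 5.5 mm high, bore 13 mm, 70 g, lying on its rim on the mat. Origin: centre of its underside; z up along its axis.
- bottle: White plastic bottle with red cap, upright, 40 mm in diameter, 98 mm high, standing among the pieces. Origin: centre of its underside. To be left alone.
- flux_jar: Amber jar with black lid, upright, 49 mm in diameter, 44 mm high, standing among the pieces. Origin: centre of its underside. To be left alone.
- multimeter: Dark grey multimeter lying on its back, 88 mm (its x) by 190 mm (its y), up to 44 mm high, beyond the mat and the case. Origin: centre of its underside. To be left alone.
Things that resemble listed ones, but are neither listed nor needed, are in the scene too. What is shaped like the cup_washer but orange is not meant. Leave any red or turquoise look-alike of the narrow_disc alone.

How it is judged (in metres and radians):
On the way, in this order (a step that is already met when the one before it is completed fails the run):
1. the wide disc lies flat on the case floor round the stud, let go (horizontal distance between wide_disc and stud_base below 0.003 m and z of wide_disc in the frame of stud_base between -0.0025 and 0.0025 m and angle between wide_disc's own z axis and vertical below 0.06 rad and contact force between the fingers and wide_disc below 0.3 N), for 0.2 s.
2. the transformer sits on the wide disc, terminals to the board, let go (horizontal distance between each of wide_disc, transformer and stud_base below 0.003 m and z of wide_disc in the frame of stud_base between -0.0025 and 0.0025 m and angle between each of wide_disc, transformer's own z axis and vertical below 0.06 rad and z of transformer in the frame of stud_base between 0.0035 and 0.0085 m and x of terminals in the frame of stud_base above 0.04 m and contact force between the fingers and transformer below 0.3 N), for 0.2 s.
3. the narrow disc lies flat on the transformer, let go (horizontal distance between each of wide_disc, transformer, narrow_disc and stud_base below 0.003 m and z of wide_disc in the frame of stud_base between -0.0025 and 0.0025 m and angle between each of wide_disc, transformer, narrow_disc's own z axis and vertical below 0.06 rad and z of transformer in the frame of stud_base between 0.0035 and 0.0085 m and x of terminals in the frame of stud_base above 0.04 m and z of narrow_disc in the frame of stud_base between 0.0295 and 0.0345 m and contact force between the fingers and narrow_disc below 0.3 N), for 0.2 s.
At the end, for the whole second after the job is handed in: On the stud from the case floor up: wide disc, transformer, narrow disc, cup washer; undersides at 0, 6, 32, 38 mm (each within 2.5 mm), within 3 mm of the axis, flat within 0.06 rad, at rest; terminal block pointing to the circuit board (case +x) within about 20 degrees (horizontal distance between each of wide_disc, transformer, narrow_disc, cup_washer and stud_base below 0.003 m and z of wide_disc in the frame of stud_base between -0.0025 and 0.0025 m and angle between each of wide_disc, transformer, narrow_disc, cup_washer's own z axis and vertical below 0.06 rad and z of transformer in the frame of stud_base between 0.0035 and 0.0085 m and x of terminals in the frame of stud_base above 0.04 m and z of narrow_disc in the frame of stud_base between 0.0295 and 0.0345 m and z of cup_washer in the frame of stud_base between 0.0355 and 0.0405 m and linear speed of each of wide_disc, transformer, narrow_disc, cup_washer below 0.01 m/s); the robot touches nothing.
It fails at once if the bottle, the jar or the multimeter is shifted more than 15 mm or tipped (distance of any of bottle, flux_jar, multimeter from where it was at the start of the episode above 0.015 m or angle between any of bottle, flux_jar, multimeter's own z axis and vertical above 0.2 rad).
It fails at once if the circuit board is struck or pressed with more than 4 N (contact force between anything else and board above 4 N).
It fails at once if a piece is dropped down the stud (falls faster than 0.35 m/s, over 6 mm of free fall) ((horizontal distance between wide_disc and stud_base below 0.006 m and z of wide_disc in the frame of stud_base below 0.05 m and linear speed of wide_disc above 0.35 m/s) or (horizontal distance between transformer and stud_base below 0.006 m and z of transformer in the frame of stud_base below 0.05 m and linear speed of transformer above 0.35 m/s) or (horizontal distance between narrow_disc and stud_base below 0.006 m and z of narrow_disc in the frame of stud_base below 0.05 m and linear speed of narrow_disc above 0.35 m/s) or (horizontal distance between cup_washer and stud_base below 0.006 m and z of cup_washer in the frame of stud_base below 0.05 m and linear speed of cup_washer above 0.35 m/s)).
It also fails if it takes over 72 s, if anything falls off the work surface, if the arm or the gripper's body presses on something with over 40 N, if the wrist force passes 120 N, or if a joint passes its speed limit or range.

## Working session

There is one attempt and no reset: what is moved stays moved. The work goes in short steps, Python scripts to look and compute and a tool call to move; the robot and the scene stay as the last step left them, time stands still between calls to the robot, and variables do not carry over. Pictures are saved under pics/ and viewed, at most 13 in all, crops included, and the job is handed in when it is done.

Besides the shell and the picture viewer there is one more tool, called after "Request:" in YAML: its name, and indented under it one key for each argument. play_rows: Moves the arm, as the interface text tells. Scaled input: -1 to 1 covers 30 mm each way for a shift and 0.15 rad each way for a turn. Its arguments: {"type":"object","properties":{"commands":{"type":"string"},"grip":{"type":"number"}},"required":["commands"]}

```bash
mkdir -p pics; ls; cat > h.py <<'E'
import numpy as np, cv2
from station import r, cams
def grab(n):
    ci=cams.camera_info(n); im,d=cams.capture(n); return im,d,ci
def rays(uv,ci):
    K=np.array(ci["mtx"]);k=ci["k1"]
    uv=np.asarray(uv,float).reshape(-1,2)
    n=cv2.undistortPoints(uv.reshape(-1,1,2),K,np.array([k,0,0,0.])).reshape(-1,2)
    return np.c_[n,np.ones(len(n))]
def onplane(uv,ci,z):
    R=np.array(ci["R"]);t=np.array(ci["t"]).ravel()
    d=rays(uv,ci)@R; c=-R.T@t
    return c+d*((z-c[2])/d[:,2])[:,None]
def cloud(d,ci):
    v,u=np.mgrid[:480,:640]; uv=np.c_[u.ravel(),v.ravel()]
    X=rays(uv,ci)*d.ravel()[:,None]
    R=np.array(ci["R"]);t=np.array(ci["t"]).ravel()
    return ((X-t)@R).reshape(480,640,3)
def proj(P,ci):
    R=np.array(ci["R"]);t=np.array(ci["t"]).ravel()
    X=np.asarray(P).reshape(-1,3)@R.T+t
    return cv2.projectPoints(X,np.zeros(3),np.zeros(3),np.array(ci["mtx"]),np.array([ci["k1"],0,0,0.]))[0].reshape(-1,2)
E
python3 - <<'E'
from h import *
s=r.sense();print(s)
for n in("top","scene"):
    im,d,ci=grab(n);cv2.imwrite(f"pics/{n}0.png",im);np.save(f"{n}d0.npy",d)
    print(n,ci)
E
```

```text
pics
{'time_s': 0.0, 'joints': array([-5.31367653e+01,  2.20911311e+01,  3.79514367e-01, -2.78107784e-02,
       -6.84106854e+01, -1.48156119e+01]), 'joint_velocities': array([-0.03603423,  0.00491574,  0.10967414,  0.02426792,  0.01085731,
       -0.04817794]), 'effort': array([-2.82590872e-04, -3.90666640e+01,  1.87402779e+01,  4.21996325e+00,
        1.10331882e-02, -1.72706127e-04]), 'tcp_pos': array([ 0.23438839, -0.57873763,  0.22145694]), 'ee_rot': array([[-9.26939328e-01, -3.75210123e-01, -9.19418949e-04],
       [-3.75211233e-01,  9.26937223e-01,  1.97853427e-03],
       [ 1.09877561e-04,  2.17895755e-03, -9.99997620e-01]]), 'wrist_force': array([ 0.15271798, -0.49664794,  0.39725299]), 'moment': array([ 0.02155222, -0.0382874 , -0.01076385]), 'gripper_force': 0.0, 'gripper_width': 1.0029497549495527}
top {'mtx': array([[621.4027545 ,   0.        , 315.09756124],
       [  0.        , 621.4027545 , 242.96376444],
       [  0.        ,   0.        ,   1.        ]]), 'k1': -0.06065068047474712, 'R': array([[-0.01369003, -0.99976032,  0.01708485],
       [-0.98317442,  0.0103463 , -0.18237603],
       [ 0.18215556, -0.01929412, -0.98308041]]), 't': array([-0.0510002 ,  0.56653344,  1.10845173])}
scene {'mtx': array([[448.75484671,   0.        , 321.66383312],
       [  0.        , 448.75484671, 244.23545534],
       [  0.        ,   0.        ,   1.        ]]), 'k1': -0.08310012102979608, 'R': array([[-0.2040531 ,  0.97895307,  0.00363679],
       [ 0.64118911,  0.13645492, -0.75515335],
       [-0.73975594, -0.15175951, -0.6555381 ]]), 't': array([ 0.15744229, -0.30009665,  1.37212328])}
```

View pics/top0.png

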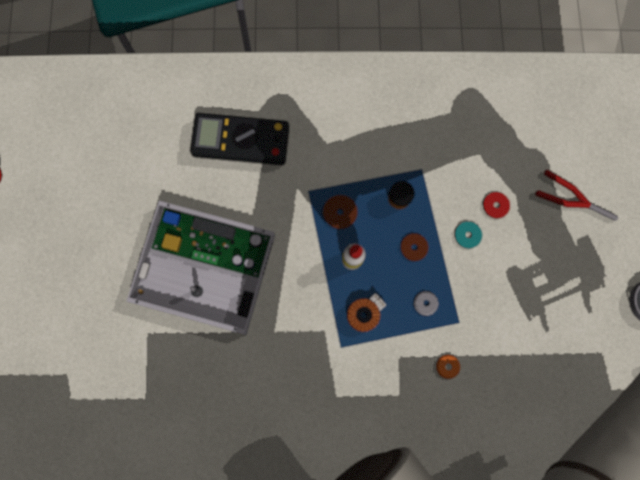

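View pics/scene0.png

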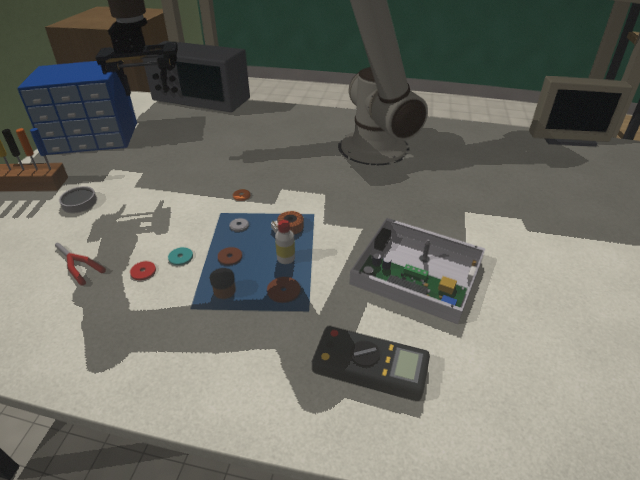

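The top view shows these candidates:
- **Wide disc:** brown, at (339,212). It is the only large one.
- **Narrow disc:** brown, at (414,247). The turquoise (468,235) and red (496,204) ones are look-alikes.
- **Transformer:** at (364,315), with its white block at (377,300).
- **Cup washer:** grey steel, at (427,303). The orange one at (448,366) is the decoy.
- **Left alone:** bottle at (354,257) and jar at (401,193).
- **Stud:** at about (196,290), with the board towards image-up.

Next I measure these and enlarge a crop to confirm.

```bash
cat > m0.py <<'E'
from h import *
im=cv2.imread("pics/top0.png");d=np.load("topd0.npy");ci=cams.camera_info("top")
C=cloud(d,ci)
hsv=cv2.cvtColor(im,cv2.COLOR_BGR2HSV)
for n,u,v in [("bench",300,220),("wide",350,212),("narrow",422,247),("transf",352,315),("tblock",377,300),("wash",435,303),("stud",196,290),("caseflr",170,268)]:
    print(n,hsv[v,u],C[v,u].round(4))
# masks
x0,x1,y0,y1=305,465,165,350
sub=hsv[y0:y1,x0:x1]
H,S,V=cv2.split(sub)
brown=(((H<16)|(H>172))&(S>110)&(V>40)).astype(np.uint8)
grey=((S<70)&(V>90)).astype(np.uint8)
for nm,m in(("brown",brown),("grey",grey)):
    n,l,st,c=cv2.connectedComponentsWithStats(m)
    for i in range(1,n):
        if st[i,4]>40:
            co,_=cv2.findContours((l==i).astype(np.uint8),cv2.RETR_EXTERNAL,cv2.CHAIN_APPROX_NONE)
            h=cv2.convexHull(max(co,key=len)).reshape(-1,2)+[x0,y0]
            for z in(0.006,0.024):
                P=onplane(h,ci,z); cc,rr=cv2.minEnclosingCircle(P[:,:2].astype(np.float32)); print(nm,c[i]+[x0,y0],st[i,4],z,np.round(cc,4),round(rr*2e3,1))
# heights in bay around stud
b=C[255:320,140:260].reshape(-1,3); t=b[(b[:,2]>0.05)]
print("stud pts",len(t),t.round(4)[:12])
a=cv2.resize(im[160:390,130:510],(760,460),interpolation=cv2.INTER_CUBIC);cv2.imwrite("pics/crop0.png",a)
E
python3 m0.py
```

```text
bench [ 19  25 176] [ 0.6217 -0.0298  0.0007]
wide [ 10 219  50] [ 0.635  -0.128   0.0087]
narrow [  9 185  76] [ 0.5645 -0.2675  0.0049]
transf [ 11 184 118] [ 0.4325 -0.1255  0.0289]
tblock [ 12  18 144] [ 0.4608 -0.1744  0.0194]
wash [156  11 114] [ 0.4545 -0.2871  0.0086]
stud [150   5  52] [0.4823 0.1661 0.0324]
caseflr [159  12 145] [0.5288 0.2225 0.0027]
brown [351.03007519 214.2481203 ] 133 0.006 [ 0.6327 -0.1282] 38.8
brown [351.03007519 214.2481203 ] 133 0.024 [ 0.6285 -0.1268] 38.2
brown [335.09302326 224.30232558] 43 0.006 [ 0.6119 -0.0943] 28.5
brown [335.09302326 224.30232558] 43 0.024 [ 0.608  -0.0934] 28.1
brown [413.95454545 246.62055336] 506 0.006 [ 0.5653 -0.2514] 52.1
brown [413.95454545 246.62055336] 506 0.024 [ 0.5621 -0.2481] 51.3
brown [355.38518519 250.8962963 ] 135 0.006 [ 0.5578 -0.1371] 26.8
brown [355.38518519 250.8962963 ] 135 0.024 [ 0.5547 -0.1355] 26.4
brown [362.75748503 314.60479042] 668 0.006 [ 0.4348 -0.1484] 62.5
brown [362.75748503 314.60479042] 668 0.024 [ 0.4336 -0.1466] 61.5
grey [388.03462998 258.54316888] 10540 0.006 [ 0.5509 -0.1985] 483.6
grey [388.03462998 258.54316888] 10540 0.024 [ 0.5479 -0.196 ] 476.2
grey [355.08648649 258.87027027] 185 0.006 [ 0.5502 -0.1354] 43.3
grey [355.08648649 258.87027027] 185 0.024 [ 0.5473 -0.1339] 42.6
grey [378.03546099 301.78014184] 141 0.006 [ 0.4575 -0.1756] 34.1
grey [378.03546099 301.78014184] 141 0.024 [ 0.4559 -0.1735] 33.5
grey [426.59390863 303.86294416] 394 0.006 [ 0.4536 -0.2717] 46.1
grey [426.59390863 303.86294416] 394 0.024 [ 0.4521 -0.2681] 45.4
stud pts 45 [[ 0.3544 -0.0355  1.1939]
 [ 0.3544 -0.0355  1.1939]
 [ 0.3544 -0.0355  1.1939]
 [ 0.3544 -0.0355  1.1939]
 [ 0.3544 -0.0355  1.1939]
 [ 0.3544 -0.0355  1.1939]
 [ 0.3544 -0.0355  1.1939]
 [ 0.3544 -0.0355  1.1939]
 [ 0.3544 -0.0355  1.1939]
 [ 0.3544 -0.0355  1.1939]
 [ 0.3544 -0.0355  1.1939]
 [ 0.3544 -0.0355  1.1939]]
```

View pics/crop0.png

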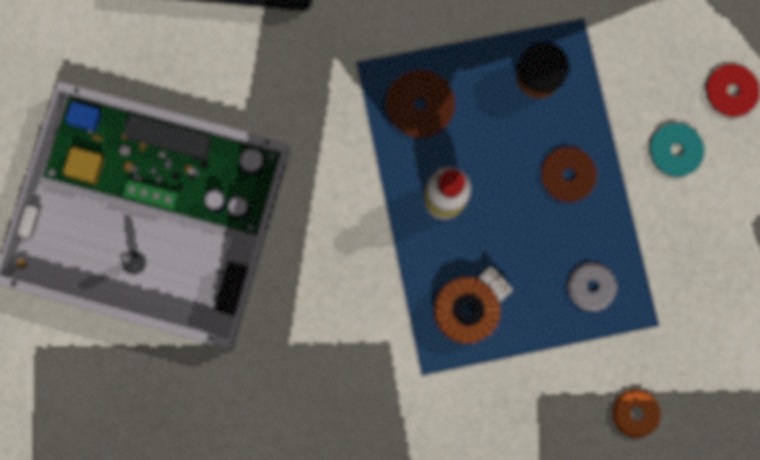

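The crop confirms all the picks: brown discs, steel washer and the transformer's white block. Now I move over the wide disc.

Request:
play_rows:
  commands: "0.8 0.95 0 0 0 -0.27;0.8 0.95 0 0 0 -0.27;0.8 0.95 0 0 0 -0.27;0.8 0.95 0 0 0 -0.27;0.8 0.95 0 0 0 -0.27;0.8 0.95 0 0 0 -0.27;0.8 0.95 0 0 0 -0.27;0.8 0.95 0 0 0 -0.27;0.8 0.95 0 0 0 -0.27;0.8 0.95 0 0 0 -0.27;0.8 0.95 0 0 0 -0.27;0.8 0.95 0 0 0 -0.27;0.8 0.95 0 0 0 -0.27;0.8 0.95 0 0 0 -0.27;0.8 0.95 0 0 0 -0.27;0.8 0.95 0 0 0 -0.27;0 0 0 0 0 0;0 0 0 0 0 0"
  grip: 87

```text
time_s: 1.9
tcp_pos: [0.6185, -0.1225, 0.2215]
ee_rot: [[-0.966, 0.259, -0.002], [0.259, 0.966, 0.0], [0.002, -0.0, -1.0]]
wrist_force: [0.7, -0.4, 0.2]
gripper_width: 0.994
gripper_force: 0.0
```

```bash
python3 - <<'E'
from h import *
s=r.sense();print(s["tcp_pos"],s["ee_rot"].round(3),s["time_s"])
im,d,ci=grab("wrist");cv2.imwrite("pics/w1.png",im);np.save("w1d.npy",d)
R=ci["R"];c=-R.T@ci["t"];print("cam",c.round(4),R.round(3),ci["mtx"][0],ci["k1"])
print("cam in tool",(s["ee_rot"].T@(c-s["tcp_pos"])).round(4))
C=cloud(d,ci);print(d.min(),d.max(),C[240,320])
E
```

```text
[ 0.61853516 -0.12250311  0.22152214] [[-0.966  0.259 -0.002]
 [ 0.259  0.966  0.   ]
 [ 0.002 -0.    -1.   ]] 1.9
cam [ 0.5415 -0.1011  0.3835] [[ 0.259  0.966 -0.001]
 [ 0.925 -0.248  0.288]
 [ 0.278 -0.075 -0.958]] [376.62982129   0.         313.86794918] -0.017883314382007708
cam in tool [ 0.0803  0.0007 -0.1618]
0.0 0.46983454 [ 0.65745486 -0.12571324  0.00533059]
```

View pics/w1.png

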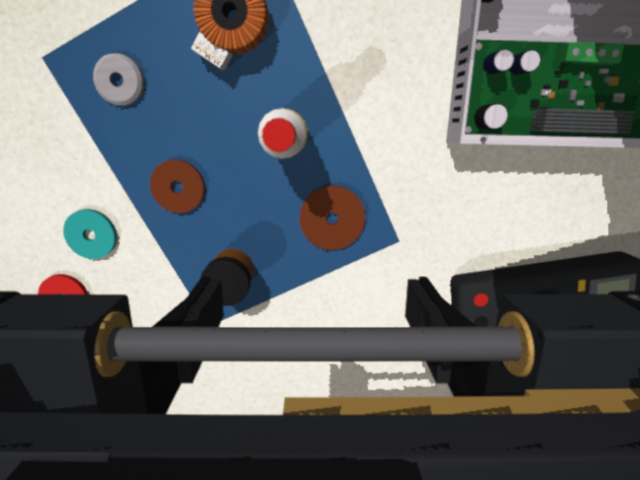

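The wrist view shows the wide disc at (333,217), the narrow disc at (178,186), the washer at (118,79), the bottle at (282,135) and the transformer at (230,10). I measure them with fitted circles.

```bash
cat >> h.py <<'E'
def meas(im,ci,lo,hi,z,near=None,ms=300,tri=False):
    hsv=cv2.cvtColor(im,cv2.COLOR_BGR2HSV)
    m=cv2.inRange(hsv,np.array(lo),np.array(hi))
    m=cv2.morphologyEx(m,cv2.MORPH_OPEN,np.ones((3,3)))
    n,l,st,c=cv2.connectedComponentsWithStats(m); out=[]
    for i in range(1,n):
        if st[i,4]<ms or (near is not None and np.hypot(*(c[i]-near))>30): continue
        co=cv2.findContours((l==i).astype(np.uint8),cv2.RETR_EXTERNAL,cv2.CHAIN_APPROX_NONE)[0]
        h=cv2.convexHull(max(co,key=len)).reshape(-1,2)
        P=onplane(h,ci,z)[:,:2]
        # algebraic circle fit
        A=np.c_[2*P,np.ones(len(P))];b=(P**2).sum(1);x=np.linalg.lstsq(A,b,rcond=None)[0]
        rad=np.sqrt(x[2]+x[:2]@x[:2]); res=np.std(np.hypot(*(P-x[:2]).T)-rad)
        out.append((c[i].round(0),st[i,4],x[:2].round(4),round(2e3*rad,1),round(1e3*res,2)))
    return out
E
python3 - <<'E'
from h import *
s=r.sense();im=cv2.imread("pics/w1.png");d=np.load("w1d.npy");ci=cams.camera_info("wrist");C=cloud(d,ci)
hsv=cv2.cvtColor(im,cv2.COLOR_BGR2HSV)
for u,v in [(345,235),(178,200),(130,90),(250,40),(215,52),(280,135),(320,120),(300,250)]: print((u,v),hsv[v,u],C[v,u].round(4))
for o in meas(im,ci,(0,90,40),(14,255,255),0.007): print("brown",o)
for o in meas(im,ci,(0,0,110),(179,60,255),0.0065,near=(118,79)): print("grey",o)
for o in meas(im,ci,(0,150,120),(6,255,255),0.098): print("cap",o)
E
```

```text
(345, 235) [  9 186 111] [ 0.6585 -0.0998  0.0061]
(178, 200) [  9 184 112] [ 0.578  -0.2558  0.0054]
(130, 90) [171  11 166] [ 0.4673 -0.2609  0.0081]
(250, 40) [ 11 191 128] [ 0.4605 -0.1373  0.0257]
(215, 52) [ 15  17 212] [ 0.4601 -0.1708  0.0195]
(280, 135) [  1 207 191] [ 0.543  -0.1282  0.0974]
(320, 120) [105 149 111] [ 0.5403 -0.0956  0.0014]
(300, 250) [105 156 126] [ 0.6637 -0.1504  0.0016]
brown (array([233.,  26.]), np.int32(2377), array([ 0.4318, -0.1489]), np.float64(64.6), np.float64(1.04))
brown (array([279., 135.]), np.int32(905), array([ 0.5431, -0.1379]), np.float64(32.2), np.float64(0.15))
brown (array([177., 186.]), np.int32(2094), array([ 0.5645, -0.2513]), np.float64(53.5), np.float64(0.21))
brown (array([332., 217.]), np.int32(3140), array([ 0.6371, -0.1086]), np.float64(67.0), np.float64(0.24))
brown (array([236., 257.]), np.int32(301), array([ 0.6616, -0.2245]), np.float64(40.7), np.float64(0.53))
brown (array([ 61., 286.]), np.int32(779), array([ 0.6454, -0.4182]), np.float64(53.5), np.float64(1.39))
grey (array([116.,  78.]), np.int32(1737), array([ 0.4539, -0.2702]), np.float64(44.5), np.float64(0.64))
cap (array([279., 135.]), np.int32(834), array([ 0.5426, -0.1292]), np.float64(23.4), np.float64(0.09))
cap (array([ 60., 286.]), np.int32(655), array([ 0.6199, -0.3422]), np.float64(38.1), np.float64(0.54))
```

Request:
play_rows:
  commands: "0.62 0.47 -0.5 0 0 0;0 0 -0.95 0 0 0;0 0 -0.95 0 0 0;0 0 -0.95 0 0 0;0 0 -0.95 0 0 0;0 0 -0.95 0 0 0;0 0 -0.95 0 0 0;0 0 -0.6 0 0 0;0 0 -0.3 0 0 0;0 0 -0.12 0 0 0;0 0 0 0 0 0;0 0 0 0 0 0"

```text
time_s: 3.15
tcp_pos: [0.638, -0.1094, 0.0073]
ee_rot: [[-0.966, 0.26, 0.002], [0.26, 0.966, -0.0], [-0.002, 0.001, -1.0]]
wrist_force: [-0.2, 0.6, 0.1]
gripper_width: 0.995
gripper_force: 0.0
```

Request:
play_rows:
  commands: "-0.02 0.03 -0.1 0 0 0;0 0 0 0 0 0"

```text
time_s: 3.35
tcp_pos: [0.6366, -0.1081, 0.0034]
ee_rot: [[-0.966, 0.26, 0.001], [0.26, 0.966, 0.0], [-0.0, 0.0, -1.0]]
wrist_force: [-0.6, -0.1, 0.3]
gripper_width: 1.0
gripper_force: 0.0
```

Request:
play_rows:
  commands: "0 0 0 0 0 0;0 0 0 0 0 0;0 0 0 0 0 0;0 0 0 0 0 0;0 0 0 0 0 0"
  grip: 50

```text
time_s: 3.85
tcp_pos: [0.6367, -0.1082, 0.003]
ee_rot: [[-0.966, 0.26, 0.0], [0.26, 0.966, -0.0], [-0.0, 0.0, -1.0]]
wrist_force: [-0.6, 1.1, 0.6]
gripper_width: 0.76
gripper_force: 30.0
```

Request:
play_rows:
  commands: "0 0 0.3 0 0 0;0 0 0.95 0 0 0;0 0 0.95 0 0 0;0 0 0.95 0 0 0;0 0 0.95 0 0 0;0 0 0.95 0 0 0;0 0.2 0.9 0 0 0;-0.3 0.9 0 0 0 0;-0.3 0.9 0 0 0 0;-0.3 0.9 0 0 0 0;-0.3 0.9 0 0 0 0;-0.3 0.9 0 0 0 0;-0.3 0.9 0 0 0 0;-0.3 0.9 0 0 0 0;-0.3 0.9 0 0 0 0;-0.2 0.9 0 0 0 0;0 0 0 0 0 0;0 0 0 0 0 0"

```text
time_s: 5.65
tcp_pos: [0.5584, 0.1411, 0.1819]
ee_rot: [[-0.966, 0.259, 0.0], [0.259, 0.966, 0.0], [-0.0, 0.0, -1.0]]
wrist_force: [0.8, -0.5, 0.5]
gripper_width: 0.762
gripper_force: 30.0
```

```bash
python3 - <<'E'
from h import *
s=r.sense();print(s["tcp_pos"],s["ee_rot"].round(3),s["time_s"])
im,d,ci=grab("wrist");cv2.imwrite("pics/w2.png",im);np.savez("w2.npz",d=d,**{k:ci[k] for k in("mtx","k1","R","t")},tcp=s["tcp_pos"],ee=s["ee_rot"])
C=cloud(d,ci)
print(C[240,320])
E
```

```text
[0.55844576 0.14106919 0.18193863] [[-0.966  0.259  0.   ]
 [ 0.259  0.966  0.   ]
 [-0.     0.    -1.   ]] 5.65
[0.53035953 0.15212908 0.18410538]
```

View pics/w2.png

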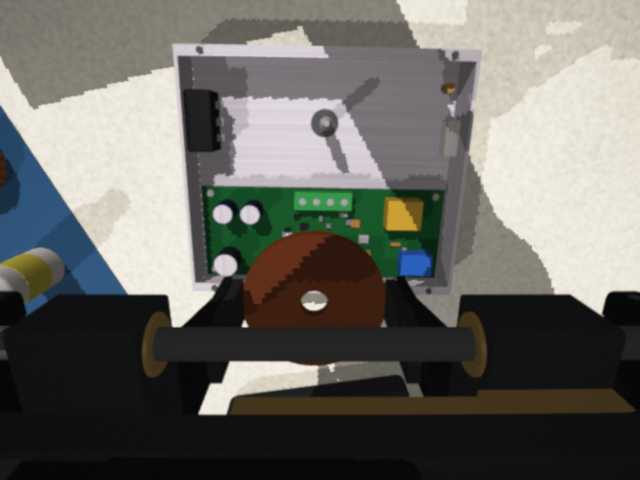

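```bash
python3 - <<'E'
from h import *
im=cv2.imread("pics/w2.png");f=np.load("w2.npz");ci={k:f[k] for k in("mtx","k1","R","t")};ci["k1"]=float(ci["k1"]);C=cloud(f["d"],ci)
print((C[104:142:3,306:344:3,2]*1e3).round(0).astype(int))
a=cv2.resize(im[92:152,284:364],(400,300),interpolation=cv2.INTER_CUBIC)
b=cv2.resize(im[270:330,274:354],(400,300),interpolation=cv2.INTER_CUBIC)
cv2.imwrite("pics/c2.png",np.hstack([a,b]))
E
```

```text
[[ 4  2  2  2  2  3  4  2  3  2  4  2  1]
 [ 1  4  2  2  2  3  2  3  3  2  3  1  2]
 [ 2  2  3  2  4  3  3  1  4  3  1  3  2]
 [ 3  3  3  3  4  3  3  4  2  3  2  4  2]
 [ 3  3  3  4  5  2 50 49  2  4  5  2  3]
 [ 3  2  4  3  4 53 54 55 53  3  2  3  4]
 [ 2  2  3  2  4 53 55 57 55  4  5  3  2]
 [ 2  3  5  2  4 53 56 58 53  4  3  2  3]
 [ 3  3  4  4  4 47 52 52  3  3  4  3  2]
 [ 3  1  3  3  4  5  4  5  4  2  2  2  3]
 [ 2  2  3  1  4  2  4  4  3  2  3  3  2]
 [ 3  4  4  2  4  2  2  2  3  2  2  3  2]
 [ 3  2  2  3  2  3  2  1  3  2  3  3  3]]
```

View pics/c2.png

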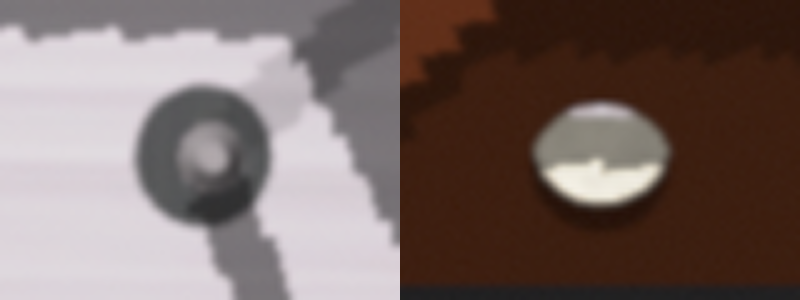

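The left crop shows the stud with its tip at about (326,123) and the flange centred at about (324.6,123). The right crop shows the held disc's bore, with the top rim centred at about (314.4,303.4).

```bash
python3 - <<'E'
from h import *
im=cv2.imread("pics/w2.png");f=np.load("w2.npz");ci={k:f[k] for k in("mtx","k1","R","t")};ci["k1"]=float(ci["k1"]);C=cloud(f["d"],ci)
tcp=f["tcp"];ee=f["ee"];print(tcp)
m=np.zeros((480,640),bool);m[100:150,300:350]=C[100:150,300:350,2]>.035
v,u=np.nonzero(m);print("tip px",u.mean(),v.mean(),m.sum())
sm=np.zeros_like(m);sm[100:150,300:350]=C[100:150,300:350,2]>.052;v2,u2=np.nonzero(sm)
print("tip",onplane([[u.mean(),v.mean()],[u2.mean(),v2.mean()],[326,123]],ci,.055).round(4),"flange",onplane([[324.6,123]],ci,.004).round(4))
b=onplane([[314.4,303.4],[314.4-13.8,303.4],[314.4+13.8,303.4],[314.4,303.4-13.3],[314.4,303.4+13.3]],ci,.185)
print("bore",b.round(4),"in tool",(ee.T@(b[0]-tcp)).round(4), np.linalg.norm(b[1]-b[2]),np.linalg.norm(b[3]-b[4]))
# case outer rim corners at z .038
q=onplane([[175,45],[480,51],[188,183],[446,190]],ci,.038)
print(np.degrees(np.arctan2(*(q[1]-q[0])[[1,0]]))-90)
g=cv2.cvtColor(im,cv2.COLOR_BGR2HSV);gm=cv2.inRange(g,np.array((45,80,30)),np.array((85,255,200)))
# depth based case yaw: wall top pixels
w=(C[...,2]>.033)&(C[...,2]<.045);w[215:]=0;w[:,:160]=0;w[:,490:]=0
vv,uu=np.nonzero(w);P=C[vv,uu,:2]
rect=cv2.minAreaRect(P.astype(np.float32));print(rect)
E
```

```text
[0.55844576 0.14106919 0.18193863]
tip px 325.3170731707317 122.32926829268293 164
tip [[0.4836 0.1706 0.055 ]
 [0.4836 0.1707 0.055 ]
 [0.4842 0.1709 0.055 ]] flange [[0.4844 0.1713 0.004 ]]
bore [[0.5594 0.1418 0.185 ]
 [0.5577 0.1356 0.185 ]
 [0.561  0.148  0.185 ]
 [0.5528 0.1435 0.185 ]
 [0.5661 0.14   0.185 ]] in tool [-0.0007  0.0009 -0.0031] 0.012859975829259908 0.013715051809189208
-16.02817332303924
((0.4933667480945587, 0.1687796264886856), (0.23128212988376617, 0.13105536997318268), 74.3801498413086)
```

Request:
play_rows:
  commands: "-0.85 0.33 0 0 0 0;-0.85 0.33 0 0 0 -0.03;-0.81 0.31 0 0 0 -0.03;0 0 -0.9 0 0 0;0 0 -0.9 0 0 0;0 0 -0.9 0 0 0;0 0 -0.9 0 0 0;0 0 -0.3 0 0 0;0 0 0 0 0 0;0 0 0 0 0 0"

```text
time_s: 6.7
tcp_pos: [0.4843, 0.1699, 0.0655]
ee_rot: [[-0.963, 0.269, 0.002], [0.269, 0.963, 0.001], [-0.001, 0.001, -1.0]]
wrist_force: [-0.1, -0.2, -0.4]
gripper_width: 0.76
gripper_force: 30.0
```

```bash
python3 - <<'E'
from h import *
s=r.sense();print(s["tcp_pos"],s["wrist_force"],s["time_s"])
im,d,ci=grab("wrist");cv2.imwrite("pics/w3.png",im)
a=cv2.resize(im[265:345,264:364],(500,400),interpolation=cv2.INTER_CUBIC);cv2.imwrite("pics/c3.png",a)
E
```

```text
[0.48432652 0.16987691 0.06548521] [-0.13209877 -0.20395572 -0.36756437] 6.7
```

View pics/c3.png

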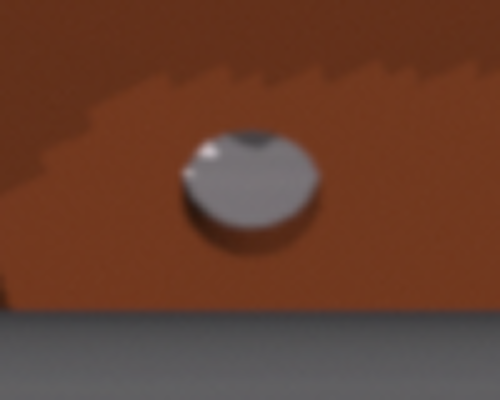

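Through the bore, the dark tip shows at (253,138), laterally centred on the rim centre (251,193) and within about 1 mm fore-aft. I lower the disc.

Request:
play_rows:
  commands: "-0.02 0 -0.2 0 0 0;0 0 -0.2 0 0 0;0 0 -0.2 0 0 0;0 0 -0.2 0 0 0;0 0 0 0 0 0"

```text
time_s: 7.25
tcp_pos: [0.4822, 0.1695, 0.0394]
ee_rot: [[-0.963, 0.269, -0.002], [0.269, 0.963, -0.001], [0.001, -0.001, -1.0]]
wrist_force: [0.4, 0.1, -1.1]
gripper_width: 0.76
gripper_force: 30.0
```

Request:
play_rows:
  commands: "0 0 -0.3 0 0 0;0 0 -0.3 0 0 0;0 0 -0.2 0 0 0;0 0 -0.1 0 0 0;0 0 -0.1 0 0 0;0 0 0 0 0 0;0 0 0 0 0 0"

```text
time_s: 7.95
tcp_pos: [0.4829, 0.1699, 0.0106]
ee_rot: [[-0.963, 0.269, 0.0], [0.269, 0.963, 0.0], [-0.0, 0.0, -1.0]]
wrist_force: [0.1, 0.5, -0.0]
gripper_width: 0.76
gripper_force: 30.0
```

Request:
play_rows:
  commands: "0 0 -0.07 0 0 0;0 0 -0.07 0 0 0;0 0 0 0 0 0;0 0 0 0 0 0"

```text
time_s: 8.35
tcp_pos: [0.4827, 0.1698, 0.0062]
ee_rot: [[-0.963, 0.269, -0.0], [0.269, 0.963, -0.0], [0.0, -0.0, -1.0]]
wrist_force: [0.5, 0.6, -1.0]
gripper_width: 0.758
gripper_force: 30.0
```

Request:
play_rows:
  commands: "0 0 -0.04 0 0 0;0 0 0 0 0 0;0 0 0 0 0 0"

```text
time_s: 8.65
tcp_pos: [0.4829, 0.1699, 0.0059]
ee_rot: [[-0.963, 0.269, 0.0], [0.269, 0.963, 0.0], [-0.0, 0.0, -1.0]]
wrist_force: [-2.1, -0.2, 5.7]
gripper_width: 0.758
gripper_force: 30.0
```

Request:
play_rows:
  commands: "0 0 0 0 0 0;0 0 0 0 0 0;0 0 0.3 0 0 0;0 0 0.6 0 0 0;0 0 0.95 0 0 0;0 0 0.95 0 0 0;0 0 0.95 0 0 0;0 0 0.95 0 0 0;0 0 0.8 0 0 0;0 0 0 0 0 0"
  grip: 87

```text
time_s: 9.65
tcp_pos: [0.4848, 0.171, 0.1744]
ee_rot: [[-0.963, 0.268, 0.008], [0.268, 0.963, 0.004], [-0.006, 0.006, -1.0]]
wrist_force: [0.4, 0.6, 0.6]
gripper_width: 0.995
gripper_force: 0.0
```

Request:
play_rows:
  commands: "0 -0.95 0 0 0 -0.14;0 -0.95 0 0 0 -0.14;0 -0.95 0 0 0 -0.14;0 -0.95 0 0 0 -0.14;0 -0.95 0 0 0 -0.14;0 -0.95 0 0 0 -0.14;0 -0.95 0 0 0 -0.14;0 -0.95 0 0 0 -0.14;0 -0.95 0 0 0 -0.14;0 -0.95 0 0 0 -0.14;0 -0.95 0 0 0 -0.14;0 -0.95 0 0 0 -0.14;0 0 0 0 0 0;0 0 0 0 0 0"

```text
time_s: 11.05
tcp_pos: [0.4821, -0.1724, 0.1694]
ee_rot: [[-0.865, 0.502, -0.001], [0.502, 0.865, 0.0], [0.001, -0.0, -1.0]]
wrist_force: [1.0, 0.3, -0.8]
gripper_width: 0.997
gripper_force: 0.0
```

```bash
python3 - <<'E'
from h import *
s=r.sense();print(s["tcp_pos"],s["ee_rot"].round(3),s["time_s"])
im,d,ci=grab("wrist");cv2.imwrite("pics/w4.png",im);C=cloud(d,ci)
hsv=cv2.cvtColor(im,cv2.COLOR_BGR2HSV)
for z in (.013,.02):
  for o in meas(im,ci,(0,90,40),(17,255,255),z): print("brown",z,o)
for o in meas(im,ci,(0,0,150),(179,60,255),0.02): print("white",o)
# depth segmentation of top face
reg=(C[...,2]>.02)&(C[...,2]<.034)&(np.hypot(C[...,0]-.434,C[...,1]+.147)<.04)
P=C[reg];print(reg.sum(),P.mean(0).round(4),np.median(P[:,2]))
br=reg&(hsv[...,1]>90)&(hsv[...,0]<18)
m=br.astype(np.uint8);h=cv2.convexHull(np.argwhere(m)[:,::-1].astype(np.int32)).reshape(-1,2)
Q=C[h[:,1],h[:,0],:2].astype(np.float32);print(cv2.minEnclosingCircle(Q))
wb=(C[...,2]>.012)&(C[...,2]<.034)&(np.hypot(C[...,0]-.434,C[...,1]+.147)<.05)&(hsv[...,1]<60)&(hsv[...,2]>140)
W=C[wb];print("block",wb.sum(),W.mean(0).round(4))
E
```

```text
[ 0.48210643 -0.17244996  0.16940742] [[-0.865  0.502 -0.001]
 [ 0.502  0.865  0.   ]
 [ 0.001 -0.    -1.   ]] 11.05
brown 0.013 (array([311., 154.]), np.int32(3559), array([ 0.4344, -0.1474]), np.float64(63.2), np.float64(0.17))
brown 0.013 (array([ 92., 147.]), np.int32(2301), array([ 0.3368, -0.3011]), np.float64(46.0), np.float64(0.4))
brown 0.013 (array([404., 283.]), np.int32(584), array([ 0.5824, -0.1286]), np.float64(34.7), np.float64(1.26))
brown 0.013 (array([286., 315.]), np.int32(1051), array([ 0.5599, -0.2477]), np.float64(51.4), np.float64(0.14))
brown 0.013 (array([356., 382.]), np.int32(725), array([ 0.6562, -0.2223]), np.float64(42.8), np.float64(0.76))
brown 0.02 (array([311., 154.]), np.int32(3559), array([ 0.4339, -0.1471]), np.float64(61.8), np.float64(0.17))
brown 0.02 (array([ 92., 147.]), np.int32(2301), array([ 0.3384, -0.2974]), np.float64(45.0), np.float64(0.39))
brown 0.02 (array([404., 283.]), np.int32(584), array([ 0.5787, -0.1287]), np.float64(34.0), np.float64(1.24))
brown 0.02 (array([286., 315.]), np.int32(1051), array([ 0.5566, -0.2452]), np.float64
[... 549 characters left out ...]
at64(0.11))
white (array([296., 197.]), np.int32(555), array([ 0.4567, -0.1736]), np.float64(30.4), np.float64(1.03))
white (array([204., 242.]), np.int32(1425), array([ 0.4516, -0.2646]), np.float64(40.3), np.float64(0.42))
white (array([395., 265.]), np.int32(1316), array([ 0.559 , -0.1302]), np.float64(45.9), np.float64(1.39))
white (array([252., 389.]), np.int32(2634), array([ 0.5987, -0.3251]), np.float64(90.4), np.float64(4.71))
white (array([182., 405.]), np.int32(477), array([ 0.5807, -0.3786]), np.float64(43.3), np.float64(2.75))
4788 [ 0.4343 -0.1486  0.0249] 0.025124244569353943
((0.43641898036003113, -0.15096037089824677), 0.035557784140110016)
block 558 [ 0.4576 -0.1749  0.0207]
```

View pics/w4.png

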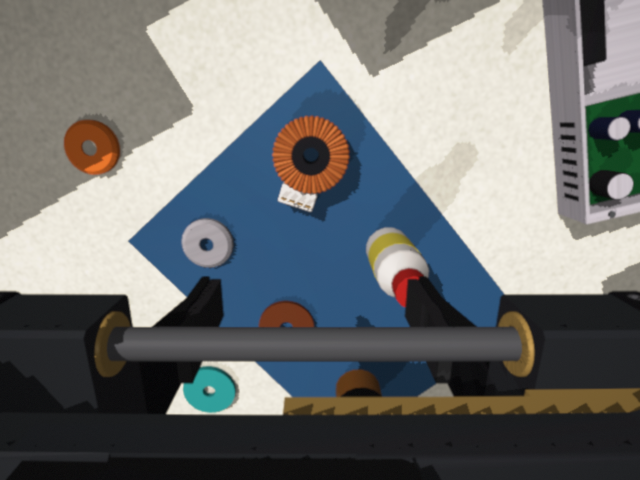

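Transformer at (311,154) → (0.434,-0.147), block at (296,197) → heading -49.5°. I grip it.

Request:
play_rows:
  commands: "-0.8 0.42 0 0 0 0;-0.8 0.42 -0.3 0 0 0;0 0 -0.9 0 0 0;0 0 -0.9 0 0 0;0 0 -0.9 0 0 0;0 0 -0.9 0 0 0;0 0 -0.8 0 0 0;0 0 -0.4 0 0 0;0 0 -0.2 0 0 0;0 0 0 0 0 0;0 0 0 0 0 0"

```text
time_s: 12.2
tcp_pos: [0.4353, -0.1466, 0.0116]
ee_rot: [[-0.866, 0.5, 0.001], [0.5, 0.866, -0.0], [-0.001, 0.001, -1.0]]
wrist_force: [-0.3, 0.5, 0.4]
gripper_width: 0.998
gripper_force: 0.0
```

Request:
play_rows:
  commands: "-0.03 0 -0.12 0 0 0;0 0 0 0 0 0;0 0 0 0 0 0"

```text
time_s: 12.5
tcp_pos: [0.4339, -0.147, 0.0078]
ee_rot: [[-0.866, 0.501, 0.001], [0.501, 0.866, 0.0], [-0.001, 0.0, -1.0]]
wrist_force: [-0.2, 0.5, 0.1]
gripper_width: 1.002
gripper_force: 0.0
```

Request:
play_rows:
  commands: "0 0 0 0 0 0;0 0 0 0 0 0;0 0 0 0 0 0;0 0 0 0 0 0;0 0 0 0 0 0;0 0 0 0 0 0"
  grip: 45

```text
time_s: 13.1
tcp_pos: [0.4338, -0.147, 0.0075]
ee_rot: [[-0.866, 0.5, -0.0], [0.5, 0.866, -0.0], [0.0, -0.0, -1.0]]
wrist_force: [-0.1, 0.6, 1.4]
gripper_width: 0.711
gripper_force: 30.0
```

Request:
play_rows:
  commands: "0 0 0.3 0 0 0;0 0 0.9 0 0 0;0 0 0.95 0 0 0;0 0 0.95 0 0 0;0 0 0.95 0 0 0;0 0 0.95 0 0 0;0 0 0.75 0 0 0;0 0 0 0 0 0"

```text
time_s: 13.9
tcp_pos: [0.4355, -0.1471, 0.1832]
ee_rot: [[-0.866, 0.5, 0.007], [0.5, 0.866, -0.0], [-0.006, 0.003, -1.0]]
wrist_force: [0.6, -0.2, -3.4]
gripper_width: 0.704
gripper_force: 30.0
```

Request:
play_rows:
  commands: "0.37 0.98 0 0 0 0.36;0.37 0.98 0 0 0 0.36;0.37 0.98 0 0 0 0.36;0.37 0.98 0 0 0 0.36;0.37 0.98 0 0 0 0.36;0.37 0.98 0 0 0 0.36;0.37 0.98 0 0 0 0.36;0.37 0.98 0 0 0 0.36;0.37 0.98 0 0 0 0.36;0.37 0.98 0 0 0 0.36;0.37 0.98 0 0 0 0.35;0 0 0 0 0 0;0 0 0 0 0 0"

```text
time_s: 15.2
tcp_pos: [0.5546, 0.1765, 0.1777]
ee_rot: [[-0.998, -0.068, -0.004], [-0.068, 0.998, -0.002], [0.004, -0.001, -1.0]]
wrist_force: [-0.4, -0.5, -2.7]
gripper_width: 0.711
gripper_force: 30.0
```

```bash
cat > hov.py <<'E'
from h import *
import sys
s=r.sense();tcp=s["tcp_pos"];ee=s["ee_rot"];print(tcp,np.degrees(np.arctan2(ee[1,1],ee[0,1])).round(2),s["time_s"],s["gripper_width"])
n=sys.argv[1];im,d,ci=grab("wrist");cv2.imwrite(f"pics/{n}.png",im);C=cloud(d,ci)
near=np.hypot(C[...,0]-.484,C[...,1]-.171)<.012
for lo in(.043,.049):
    v,u=np.nonzero(near&(C[...,2]>lo)&(C[...,2]<.065)); print("stud",len(u),onplane([[u.mean(),v.mean()]],ci,.055).round(4) if len(u) else "")
T=(C-tcp)@ee   # tool frame
hsv=cv2.cvtColor(im,cv2.COLOR_BGR2HSV)
np.savez(f"{n}.npz",d=d,T=T,tcp=tcp,ee=ee,R=ci["R"],t=ci["t"],mtx=ci["mtx"],k1=ci["k1"])
E
python3 hov.py w5; python3 - <<'E'
import cv2;im=cv2.imread("pics/w5.png");cv2.imwrite("pics/c5.png",cv2.resize(im[80:400,180:460],(560,640))[:600])
E
```

```text
[0.55463798 0.1764901  0.17770269] 93.93 15.2 0.7114755648885064
stud 155 [[0.4838 0.1707 0.055 ]]
stud 140 [[0.4839 0.1707 0.055 ]]
```

View pics/c5.png

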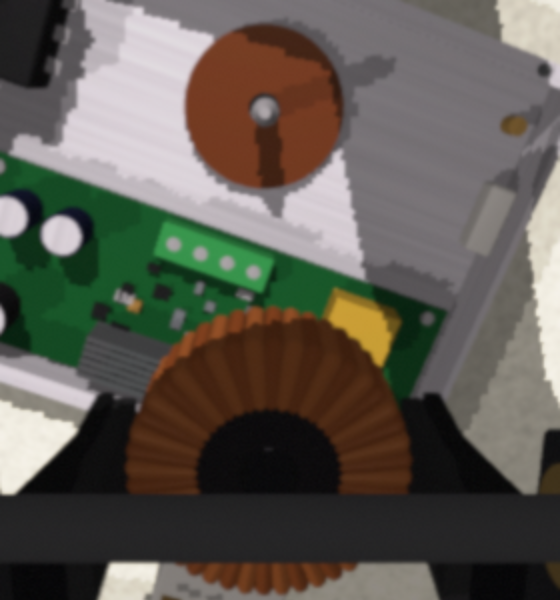

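Crop: the wide disc lies home on the stud (tip at about (312,135) full-frame). The held transformer's black hub spans u 278–350 with its near edge at v≈284, so its centre is about (314.5,319). I compute the offset.

```bash
python3 - <<'E'
from h import *
f=np.load("w5.npz");ci={k:f[k] for k in("R","t","mtx")};ci["k1"]=float(f["k1"]);T=f["T"];tcp,ee=f["tcp"],f["ee"]
for p in[(314,290),(314,260),(290,300),(315,320),(250,300),(380,300)]:print(p,T[p[1],p[0]].round(4))
for dz in(.016,.019):
  q=onplane([[314.5,319],[278.5,319],[350.5,319],[314.5,284],[314.5,376],[314.5,234]],ci,tcp[2]+dz)
  print(dz,((q-tcp)@ee).round(4)[:,:2].tolist())
Tm=T.copy();g=(T[...,2]<-.012)&(T[...,2]>-.024)&(np.hypot(T[...,0],T[...,1])<.034)
P=T[g];print(g.sum(),P[:,0].min(),P[:,0].max(),P[:,1].min(),P[:,1].max(),np.median(P[:,2]))
E
```

```text
(314, 290) [ 0.0125  0.0009 -0.0173]
(314, 260) [ 0.0261  0.0009 -0.0179]
(290, 300) [ 0.008  -0.0093 -0.0176]
(315, 320) [-0.007   0.0013 -0.0078]
(250, 300) [ 0.008  -0.0261 -0.0177]
(380, 300) [ 0.0077  0.0289 -0.017 ]
0.016 [[-0.0019, 0.0011], [-0.0019, -0.0145], [-0.0019, 0.0167], [0.0146, 0.0011], [-0.031, 0.0011], [0.0365, 0.0011]]
0.019 [[-0.0002, 0.0011], [-0.0002, -0.0142], [-0.0002, 0.0164], [0.0159, 0.0011], [-0.0287, 0.0011], [0.0374, 0.0011]]
10475 -0.03394965071674606 0.03125575417806653 -0.03250389608142686 0.03252407996758434 -0.01765469584357411
```

Request:
play_rows:
  commands: "-0.8 -0.08 0 0 0 0;-0.8 -0.08 0 0 0 0;-0.79 -0.07 0 0 0 0;0 0 -0.8 0 0 0;0 0 -0.9 0 0 0;0 0 -0.9 0 0 0;0 0 -0.6 0 0 0;0 0 -0.3 0 0 0;0 0 0 0 0 0;0 0 0 0 0 0"

```text
time_s: 16.25
tcp_pos: [0.4847, 0.1694, 0.0757]
ee_rot: [[-0.998, -0.068, 0.001], [-0.068, 0.998, 0.0], [-0.001, 0.0, -1.0]]
wrist_force: [0.3, -0.2, -2.2]
gripper_width: 0.712
gripper_force: 30.0
```

Request:
play_rows:
  commands: "0 0 -0.15 0 0 0;0 0 -0.15 0 0 0;0 0 -0.15 0 0 0;0 0 -0.15 0 0 0;0 0 0 0 0 0"

```text
time_s: 16.75
tcp_pos: [0.4837, 0.1692, 0.0562]
ee_rot: [[-0.998, -0.068, -0.001], [-0.068, 0.998, -0.001], [0.001, -0.001, -1.0]]
wrist_force: [-0.7, 0.7, -3.1]
gripper_width: 0.707
gripper_force: 30.0
```

Request:
play_rows:
  commands: "0 0 -0.2 0 0 0;0 0 -0.3 0 0 0;0 0 -0.3 0 0 0;0 0 -0.2 0 0 0;0 0 -0.13 0 0 0;0 0 0 0 0 0;0 0 0 0 0 0"

```text
time_s: 17.45
tcp_pos: [0.4844, 0.1696, 0.0231]
ee_rot: [[-0.998, -0.068, 0.0], [-0.068, 0.998, 0.0], [-0.0, 0.0, -1.0]]
wrist_force: [-0.3, -0.5, -2.5]
gripper_width: 0.709
gripper_force: 30.0
```

Request:
play_rows:
  commands: "0 0 -0.04 0 0 0;0 0 -0.04 0 0 0;0 0 0 0 0 0;0 0 0 0 0 0"

```text
time_s: 17.85
tcp_pos: [0.4843, 0.1696, 0.0208]
ee_rot: [[-0.998, -0.068, 0.0], [-0.068, 0.998, 0.0], [-0.0, 0.0, -1.0]]
wrist_force: [-0.1, -0.2, -3.1]
gripper_width: 0.713
gripper_force: 30.0
```

Request:
play_rows:
  commands: "0 0 -0.06 0 0 0;0 0 -0.04 0 0 0;0 0 0 0 0 0;0 0 0 0 0 0"

```text
time_s: 18.25
tcp_pos: [0.4842, 0.1695, 0.0176]
ee_rot: [[-0.998, -0.068, -0.0], [-0.068, 0.998, -0.0], [0.0, -0.0, -1.0]]
wrist_force: [-0.3, -0.3, -2.9]
gripper_width: 0.709
gripper_force: 30.0
```

Request:
play_rows:
  commands: "0 0 -0.04 0 0 0;0 0 0 0 0 0;0 0 0 0 0 0"

```text
time_s: 18.55
tcp_pos: [0.4844, 0.1696, 0.0165]
ee_rot: [[-0.998, -0.068, 0.0], [-0.068, 0.998, 0.0], [-0.0, 0.0, -1.0]]
wrist_force: [0.1, -0.1, -2.4]
gripper_width: 0.71
gripper_force: 30.0
```

Request:
play_rows:
  commands: "0 0 -0.04 0 0 0;0 0 0 0 0 0;0 0 0 0 0 0"

```text
time_s: 18.85
tcp_pos: [0.4844, 0.1697, 0.0165]
ee_rot: [[-0.998, -0.069, 0.001], [-0.069, 0.998, 0.0], [-0.001, 0.0, -1.0]]
wrist_force: [-3.1, -0.1, 7.1]
gripper_width: 0.71
gripper_force: 30.0
```

Request:
play_rows:
  commands: "0 0 0 0 0 0;0 0 0 0 0 0;0 0 0.3 0 0 0;0 0 0.6 0 0 0;0 0 0.95 0 0 0;0 0 0.95 0 0 0;0 0 0.95 0 0 0;0 0 0.9 0 0 0;0 0 0.8 0 0 0;0 0 0 0 0 0"
  grip: 87

```text
time_s: 19.85
tcp_pos: [0.4863, 0.1706, 0.1832]
ee_rot: [[-0.998, -0.069, 0.008], [-0.069, 0.998, 0.004], [-0.008, 0.004, -1.0]]
wrist_force: [0.0, -0.4, 0.7]
gripper_width: 0.998
gripper_force: 0.0
```

```bash
python3 hov.py w6; python3 - <<'E'
from h import *
f=np.load("w6.npz");ci={k:f[k] for k in("R","t","mtx")};ci["k1"]=float(f["k1"]);C=cloud(f["d"],ci);im=cv2.imread("pics/w6.png")
hsv=cv2.cvtColor(im,cv2.COLOR_BGR2HSV)
g=(np.hypot(C[...,0]-.484,C[...,1]-.171)<.031)&(np.hypot(C[...,0]-.484,C[...,1]-.171)>.018)&(hsv[...,1]>90)&(hsv[...,0]<20)
P=C[g];A=np.c_[P[:,:2]-[.484,.171],np.ones(len(P))];print(len(P),np.linalg.lstsq(A,P[:,2],rcond=None)[0])
w=(C[...,2]>.02)&(C[...,2]<.037)&(np.hypot(C[...,0]-.484,C[...,1]-.171)<.05)&(hsv[...,1]<60)&(hsv[...,2]>150)
print("block",w.sum(),C[w].mean(0) if w.any() else "")
E
```

```text
[0.48634571 0.17064005 0.18315085] 93.96 19.85 0.9982890906657441
stud 141 [[0.4817 0.1705 0.055 ]]
stud 114 [[0.4825 0.1706 0.055 ]]
4738 [-3.82716623  1.14272046  0.08832421]
block 407 [0.51735099 0.15978379 0.02978345]
```

The block points at about -18° against a case heading of -15.7°, and its height fits a seated transformer. Next is the narrow disc.

Request:
play_rows:
  commands: "0.18 -0.93 0 0 0 -0.26;0.18 -0.93 0 0 0 -0.26;0.18 -0.93 0 0 0 -0.26;0.18 -0.93 0 0 0 -0.26;0.18 -0.93 0 0 0 -0.26;0.18 -0.93 0 0 0 -0.26;0.18 -0.93 0 0 0 -0.26;0.18 -0.93 0 0 0 -0.26;0.18 -0.93 0 0 0 -0.26;0.18 -0.93 0 0 0 -0.26;0.18 -0.93 0 0 0 -0.26;0.18 -0.93 0 0 0 -0.26;0.18 -0.93 0 0 0 -0.26;0.18 -0.93 0 0 0 -0.26;0.15 -0.93 0 0 0 -0.26;0 0 0 0 0 0;0 0 0 0 0 0"

```text
time_s: 21.6
tcp_pos: [0.5634, -0.2491, 0.1772]
ee_rot: [[-0.869, 0.495, -0.003], [0.495, 0.869, 0.001], [0.003, -0.001, -1.0]]
wrist_force: [0.1, -0.0, -0.4]
gripper_width: 0.997
gripper_force: 0.0
```

```bash
python3 hov.py w7; python3 - <<'E'
from h import *
f=np.load("w7.npz");ci={k:f[k] for k in("R","t","mtx")};ci["k1"]=float(f["k1"]);C=cloud(f["d"],ci);im=cv2.imread("pics/w7.png")
print("narrow expected px",proj([.5645,-.2513,.0065],ci))
for o in meas(im,ci,(0,90,40),(14,255,255),0.0065): print(o)
hsv=cv2.cvtColor(im,cv2.COLOR_BGR2HSV)
for o in meas(im,ci,(120,0,120),(179,40,255),0.0075): print("grey",o)
E
```

```text
[ 0.56343715 -0.24913386  0.17722757] 60.33 21.6 0.996818911110514
stud 0 
stud 0 
narrow expected px [[311.96504418 216.99513764]]
(array([110.,  17.]), np.int32(1697), array([ 0.3359, -0.305 ]), np.float64(47.3), np.float64(0.26))
(array([461., 127.]), np.int32(1427), array([ 0.5592, -0.1019]), np.float64(35.9), np.float64(0.9))
(array([312., 217.]), np.int32(2508), array([ 0.5648, -0.2513]), np.float64(53.3), np.float64(0.17))
(array([381., 279.]), np.int32(461), array([ 0.6609, -0.2254]), np.float64(40.5), np.float64(0.64))
(array([216., 373.]), np.int32(838), array([ 0.6555, -0.4194]), np.float64(43.1), np.float64(2.94))
grey (array([612.,  75.]), np.int32(348), array([0.5784, 0.0241]), np.float64(25.7), np.float64(3.63))
grey (array([228., 117.]), np.int32(1964), array([ 0.4546, -0.2696]), np.float64(43.4), np.float64(0.63))
```

Request:
play_rows:
  commands: "0.05 -0.07 -0.5 0 0 0;0 0 -0.95 0 0 0;0 0 -0.95 0 0 0;0 0 -0.95 0 0 0;0 0 -0.95 0 0 0;0 0 -0.8 0 0 0;0 0 -0.4 0 0 0;0 0 -0.2 0 0 0;0 0 0 0 0 0;0 0 0 0 0 0"
  grip: 70

```text
time_s: 22.65
tcp_pos: [0.5668, -0.251, 0.009]
ee_rot: [[-0.87, 0.493, 0.002], [0.493, 0.87, -0.001], [-0.002, 0.001, -1.0]]
wrist_force: [0.1, -0.0, 0.5]
gripper_width: 0.804
gripper_force: 0.0
```

Request:
play_rows:
  commands: "0 0 -0.13 0 0 0;0 0 0 0 0 0;0 0 0 0 0 0"

```text
time_s: 22.95
tcp_pos: [0.566, -0.2511, 0.0043]
ee_rot: [[-0.869, 0.494, 0.001], [0.494, 0.869, -0.0], [-0.001, 0.0, -1.0]]
wrist_force: [0.4, -1.0, 1.3]
gripper_width: 0.806
gripper_force: 0.0
```

Request:
play_rows:
  commands: "-0.04 0 -0.03 0 0 0;0 0 0 0 0 0"

```text
time_s: 23.15
tcp_pos: [0.5644, -0.2511, 0.003]
ee_rot: [[-0.869, 0.494, -0.0], [0.494, 0.869, 0.0], [0.0, 0.0, -1.0]]
wrist_force: [0.3, -0.1, 0.7]
gripper_width: 0.804
gripper_force: 0.0
```

Request:
play_rows:
  commands: "0 0 0 0 0 0;0 0 0 0 0 0;0 0 0 0 0 0;0 0 0 0 0 0;0 0 0 0 0 0"
  grip: 38

```text
time_s: 23.65
tcp_pos: [0.5646, -0.2511, 0.003]
ee_rot: [[-0.869, 0.494, 0.0], [0.494, 0.869, -0.0], [-0.0, -0.0, -1.0]]
wrist_force: [-0.5, -0.9, 0.9]
gripper_width: 0.592
gripper_force: 30.0
```

Request:
play_rows:
  commands: "0 0 0.3 0 0 0;0 0 0.9 0 0 0;0 0 0.95 0 0 0;0 0 0.95 0 0 0;0 0 0.95 0 0 0;0 0 0.95 0 0 0;0 0 0.9 0 0 0;0 0 0 0 0 0"

```text
time_s: 24.45
tcp_pos: [0.567, -0.2519, 0.1856]
ee_rot: [[-0.87, 0.493, 0.01], [0.493, 0.87, -0.003], [-0.01, 0.002, -1.0]]
wrist_force: [0.5, 0.5, 0.5]
gripper_width: 0.596
gripper_force: 30.0
```

Request:
play_rows:
  commands: "-0.03 0.945 0 0 0 0.083;-0.03 0.945 0 0 0 0.083;-0.03 0.945 0 0 0 0.083;-0.03 0.945 0 0 0 0.083;-0.03 0.945 0 0 0 0.083;-0.03 0.945 0 0 0 0.083;-0.03 0.945 0 0 0 0.083;-0.03 0.945 0 0 0 0.083;-0.03 0.945 0 0 0 0.083;-0.03 0.945 0 0 0 0.083;-0.03 0.945 0 0 0 0.083;-0.03 0.945 0 0 0 0.083;-0.03 0.945 0 0 0 0.083;-0.03 0.945 0 0 0 0.083;0 0 0 0 0 0;0 0 0 0 0 0"

```text
time_s: 26.05
tcp_pos: [0.5515, 0.146, 0.1796]
ee_rot: [[-0.942, 0.335, -0.001], [0.335, 0.942, -0.0], [0.001, -0.001, -1.0]]
wrist_force: [1.3, 0.2, -0.9]
gripper_width: 0.595
gripper_force: 30.0
```

```bash
cat >> hov.py <<'E'
# bore of held disc: non-disc pixels enclosed within the held plate
z0=np.median(T[285:295,290:340,2]);print("top of held at tool z",z0.round(4))
w=im[255:330,270:360];hw=hsv[255:330,270:360]
if len(sys.argv)>2:
    b=((hw[...,1]<90) if sys.argv[2]=="sat" else (T[255:330,270:360,2]>z0+.012)).astype(np.uint8)
    nn,l,st,c=cv2.connectedComponentsWithStats(b)
    for i in range(1,nn):
        if 100<st[i,4]<900: print("hole",st[i]+[270,255,0,0,0],c[i]+[270,255])
E
python3 hov.py w8 sat
```

```text
[0.5514824  0.14604913 0.17955146] 70.44 26.05 0.5949931096322287
stud 153 [[0.4837 0.1709 0.055 ]]
stud 140 [[0.4837 0.1708 0.055 ]]
top of held at tool z -0.0026
hole [300 291  29  20 452] [313.78539823 300.28982301]
hole [270 327  90   3 270] [314.5 328. ]
```

Request:
play_rows:
  commands: "-0.77 0.27 0 0 0 0;-0.77 0.27 0 0 0 0;-0.76 0.26 0 0 0 0;0 0 -0.8 0 0 0;0 0 -0.9 0 0 0;0 0 -0.9 0 0 0;0 0 -0.7 0 0 0;0 0 -0.4 0 0 0;0 0 0 0 0 0;0 0 0 0 0 0"

```text
time_s: 27.1
tcp_pos: [0.4837, 0.1697, 0.0696]
ee_rot: [[-0.942, 0.336, 0.001], [0.336, 0.942, 0.0], [-0.001, 0.001, -1.0]]
wrist_force: [1.5, -0.5, 0.2]
gripper_width: 0.594
gripper_force: 30.0
```

Request:
play_rows:
  commands: "0 0 -0.15 0 0 0;0 0 -0.15 0 0 0;0 0 -0.15 0 0 0;0 0 -0.15 0 0 0;0 0 0 0 0 0"

```text
time_s: 27.6
tcp_pos: [0.4825, 0.1696, 0.0502]
ee_rot: [[-0.942, 0.336, -0.001], [0.336, 0.942, -0.001], [0.001, -0.001, -1.0]]
wrist_force: [-0.5, -0.1, -0.5]
gripper_width: 0.594
gripper_force: 30.0
```

Threaded with no contact force. I lower it to about 0.0385.

Request:
play_rows:
  commands: "0 0 -0.12 0 0 0;0 0 -0.1 0 0 0;0 0 -0.08 0 0 0;0 0 0 0 0 0;0 0 0 0 0 0"

```text
time_s: 28.1
tcp_pos: [0.483, 0.1698, 0.0419]
ee_rot: [[-0.942, 0.336, -0.0], [0.336, 0.942, -0.0], [0.0, -0.0, -1.0]]
wrist_force: [0.5, -0.6, 0.1]
gripper_width: 0.595
gripper_force: 30.0
```

Request:
play_rows:
  commands: "0 0 -0.04 0 0 0;0 0 0 0 0 0;0 0 0 0 0 0"

```text
time_s: 28.4
tcp_pos: [0.4831, 0.1699, 0.0408]
ee_rot: [[-0.942, 0.336, 0.0], [0.336, 0.942, 0.0], [-0.0, 0.0, -1.0]]
wrist_force: [-0.8, -0.2, -0.4]
gripper_width: 0.595
gripper_force: 30.0
```

Request:
play_rows:
  commands: "0 0 -0.06 0 0 0;0 0 0 0 0 0;0 0 0 0 0 0"

```text
time_s: 28.7
tcp_pos: [0.483, 0.1698, 0.0389]
ee_rot: [[-0.942, 0.336, -0.0], [0.336, 0.942, -0.0], [0.0, -0.0, -1.0]]
wrist_force: [0.1, -0.4, 0.1]
gripper_width: 0.596
gripper_force: 30.0
```

Request:
play_rows:
  commands: "0 0 -0.03 0 0 0;0 0 0 0 0 0;0 0 0 0 0 0"

```text
time_s: 29.0
tcp_pos: [0.483, 0.1698, 0.038]
ee_rot: [[-0.942, 0.336, -0.0], [0.336, 0.942, -0.0], [0.0, -0.0, -1.0]]
wrist_force: [-0.7, 0.2, -0.1]
gripper_width: 0.595
gripper_force: 30.0
```

Request:
play_rows:
  commands: "0 0 -0.04 0 0 0;0 0 0 0 0 0;0 0 0 0 0 0"

```text
time_s: 29.3
tcp_pos: [0.4831, 0.1699, 0.0378]
ee_rot: [[-0.942, 0.335, 0.0], [0.335, 0.942, -0.0], [-0.0, 0.0, -1.0]]
wrist_force: [-1.5, -0.6, 6.8]
gripper_width: 0.596
gripper_force: 30.0
```

Request:
play_rows:
  commands: "0 0 0 0 0 0;0 0 0 0 0 0;0 0 0 0 0 0;0 0 0.2 0 0 0;0 0 0.6 0 0 0;0 0 0.95 0 0 0;0 0 0.95 0 0 0;0 0 0.95 0 0 0;0 0 0.9 0 0 0;0 0 0 0 0 0"
  grip: 72

```text
time_s: 30.3
tcp_pos: [0.4853, 0.1711, 0.1778]
ee_rot: [[-0.942, 0.335, 0.008], [0.335, 0.942, 0.005], [-0.006, 0.007, -1.0]]
wrist_force: [0.2, 1.2, -0.3]
gripper_width: 0.826
gripper_force: 0.0
```

Request:
play_rows:
  commands: "-0.06 -0.917 0 0 0 0;-0.06 -0.917 0 0 0 0;-0.06 -0.917 0 0 0 0;-0.06 -0.917 0 0 0 0;-0.06 -0.917 0 0 0 0;-0.06 -0.917 0 0 0 0;-0.06 -0.917 0 0 0 0;-0.06 -0.917 0 0 0 0;-0.06 -0.917 0 0 0 0;-0.06 -0.917 0 0 0 0;-0.06 -0.917 0 0 0 0;-0.06 -0.917 0 0 0 0;-0.06 -0.917 0 0 0 0;-0.06 -0.917 0 0 0 0;-0.06 -0.917 0 0 0 0;-0.06 -0.917 0 0 0 0;0 0 0 0 0 0;0 0 0 0 0 0"

```text
time_s: 32.1
tcp_pos: [0.4536, -0.2705, 0.1726]
ee_rot: [[-0.941, 0.337, -0.001], [0.337, 0.941, 0.001], [0.002, 0.0, -1.0]]
wrist_force: [0.4, 0.2, 0.6]
gripper_width: 0.829
gripper_force: 0.0
```

```bash
python3 hov.py w9; python3 - <<'E'
from h import *
f=np.load("w9.npz");ci={k:f[k] for k in("R","t","mtx")};ci["k1"]=float(f["k1"]);C=cloud(f["d"],ci);im=cv2.imread("pics/w9.png")
u,v=proj([.454,-.27,.006],ci)[0].astype(int);hsv=cv2.cvtColor(im,cv2.COLOR_BGR2HSV)
print(u,v,hsv[v-16,u],hsv[v+16,u],hsv[v,u+20],hsv[v,u+32])
# not-blue neighbourhood
m=((hsv[...,1]<80)).astype(np.uint8);k=np.zeros_like(m);k[v-40:v+40,u-40:u+40]=m[v-40:v+40,u-40:u+40]
n,l,st,c=cv2.connectedComponentsWithStats(k);i=1+st[1:,4].argmax();print(st[i])
h=cv2.convexHull(np.argwhere(l==i)[:,::-1].astype(np.int32)).reshape(-1,2)
for z in(.004,.0055,.007):
  P=onplane(h,ci,z)[:,:2];x=np.linalg.lstsq(np.c_[2*P,np.ones(len(P))],(P**2).sum(1),rcond=None)[0];print(z,x[:2],2e3*np.sqrt(x[2]+x[:2]@x[:2]),np.std(np.hypot(*(P-x[:2]).T))*1e3)
E
```

```text
[ 0.45359886 -0.27047705  0.17258957] 70.29 32.1 0.8294000933709974
stud 0 
stud 0 
top of held at tool z 0.1721
313 215 [167  10 172] [169  12 171] [163  11 167] [105 153 123]
[ 289  191   53   51 1992]
0.004 [ 0.45530866 -0.26953402] 47.201856602501515 0.17506540025185008
0.0055 [ 0.45495957 -0.269413  ] 46.98762708475886 0.17427085149951319
0.007 [ 0.45461048 -0.26929199] 46.773397566999336 0.17347630274718687
```

Request:
play_rows:
  commands: "0.045 0.035 -0.5 0 0 0;0 0 -0.95 0 0 0;0 0 -0.95 0 0 0;0 0 -0.95 0 0 0;0 0 -0.95 0 0 0;0 0 -0.7 0 0 0;0 0 -0.4 0 0 0;0 0 -0.2 0 0 0;0 0 0 0 0 0;0 0 0 0 0 0;0 0 0 0 0 0"
  grip: 70

```text
time_s: 33.25
tcp_pos: [0.4564, -0.2694, 0.0064]
ee_rot: [[-0.942, 0.336, 0.002], [0.336, 0.942, -0.001], [-0.002, 0.0, -1.0]]
wrist_force: [0.5, 0.5, 0.0]
gripper_width: 0.804
gripper_force: 0.0
```

Request:
play_rows:
  commands: "-0.02 0 -0.09 0 0 0;0 0 0 0 0 0;0 0 0 0 0 0"

```text
time_s: 33.55
tcp_pos: [0.455, -0.2694, 0.0028]
ee_rot: [[-0.942, 0.336, 0.0], [0.336, 0.942, -0.0], [-0.0, 0.0, -1.0]]
wrist_force: [-0.1, 0.1, -0.3]
gripper_width: 0.802
gripper_force: 0.0
```

Request:
play_rows:
  commands: "0 0 0 0 0 0;0 0 0 0 0 0;0 0 0 0 0 0;0 0 0 0 0 0;0 0 0 0 0 0;0 0 0 0 0 0"
  grip: 30

```text
time_s: 34.15
tcp_pos: [0.455, -0.2693, 0.0026]
ee_rot: [[-0.942, 0.336, -0.0], [0.336, 0.942, 0.0], [0.0, -0.0, -1.0]]
wrist_force: [0.1, -0.2, 0.2]
gripper_width: 0.513
gripper_force: 30.0
```

Request:
play_rows:
  commands: "0 0 0.3 0 0 0;0 0 0.9 0 0 0;0 0 0.95 0 0 0;0 0 0.95 0 0 0;0 0 0.95 0 0 0;0 0 0.95 0 0 0;0 0 0.9 0 0 0;0 0 0 0 0 0"

```text
time_s: 34.95
tcp_pos: [0.4572, -0.2702, 0.1845]
ee_rot: [[-0.942, 0.335, 0.009], [0.335, 0.942, -0.003], [-0.009, -0.0, -1.0]]
wrist_force: [0.5, 0.7, -0.7]
gripper_width: 0.509
gripper_force: 30.0
```

Request:
play_rows:
  commands: "0.215 0.923 0 0 0 0;0.215 0.923 0 0 0 0;0.215 0.923 0 0 0 0;0.215 0.923 0 0 0 0;0.215 0.923 0 0 0 0;0.215 0.923 0 0 0 0;0.215 0.923 0 0 0 0;0.215 0.923 0 0 0 0;0.215 0.923 0 0 0 0;0.215 0.923 0 0 0 0;0.215 0.923 0 0 0 0;0.215 0.923 0 0 0 0;0.215 0.923 0 0 0 0;0.215 0.923 0 0 0 0;0.215 0.923 0 0 0 0;0 0 0 0 0 0;0 0 0 0 0 0"

```text
time_s: 36.65
tcp_pos: [0.551, 0.1463, 0.1789]
ee_rot: [[-0.942, 0.335, -0.002], [0.335, 0.942, -0.001], [0.002, -0.001, -1.0]]
wrist_force: [-0.5, -0.7, -0.7]
gripper_width: 0.509
gripper_force: 30.0
```

```bash
python3 hov.py w10 dep;python3 - <<'E'
import cv2;im=cv2.imread("pics/w10.png");cv2.imwrite("pics/c10.png",cv2.resize(im[90:345,214:414],(600,765),interpolation=cv2.INTER_CUBIC)[-600:])
E
```

```text
[0.55101564 0.14626312 0.17890567] 70.43 36.65 0.5093415416066752
stud 152 [[0.4837 0.1709 0.055 ]]
stud 139 [[0.4838 0.1709 0.055 ]]
top of held at tool z -0.0049
hole [270 255  27  23 242] [277.54545455 261.28099174]
hole [331 255  29  28 293] [351.10921502 262.54948805]
hole [300 292  28  24 513] [313.44639376 303.2748538 ]
```

View pics/c10.png

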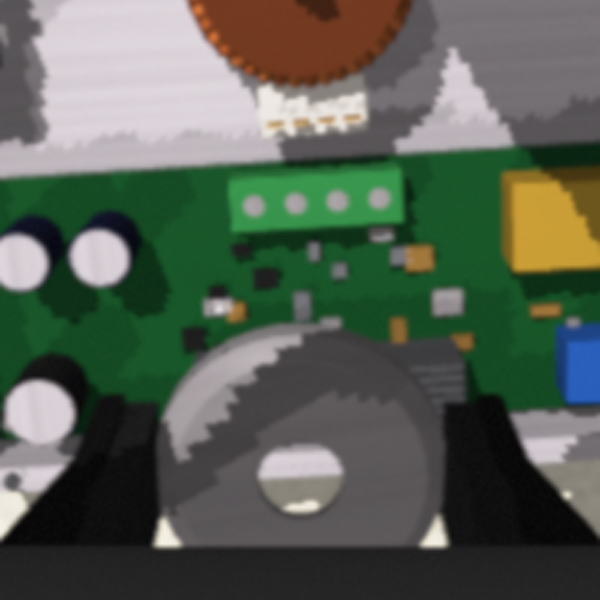

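Crop: the narrow disc and transformer are seated with the white block facing the board. The held washer's bore is centred at about (314,306), the same grip offset as before.

Request:
play_rows:
  commands: "-0.76 0.27 0 0 0 0;-0.76 0.27 0 0 0 0;-0.76 0.26 0 0 0 0;0 0 -0.8 0 0 0;0 0 -0.9 0 0 0;0 0 -0.9 0 0 0;0 0 -0.7 0 0 0;0 0 -0.35 0 0 0;0 0 0 0 0 0;0 0 0 0 0 0"

```text
time_s: 37.7
tcp_pos: [0.4839, 0.17, 0.0709]
ee_rot: [[-0.942, 0.336, 0.001], [0.336, 0.942, 0.0], [-0.001, 0.001, -1.0]]
wrist_force: [-0.6, -0.4, -1.0]
gripper_width: 0.509
gripper_force: 30.0
```

Request:
play_rows:
  commands: "0 0 -0.15 0 0 0;0 0 -0.15 0 0 0;0 0 -0.15 0 0 0;0 0 -0.1 0 0 0;0 0 0 0 0 0;0 0 0 0 0 0"

```text
time_s: 38.3
tcp_pos: [0.4833, 0.1701, 0.0536]
ee_rot: [[-0.942, 0.336, -0.0], [0.336, 0.942, -0.0], [0.0, -0.0, -1.0]]
wrist_force: [0.9, 0.3, -0.9]
gripper_width: 0.508
gripper_force: 30.0
```

Request:
play_rows:
  commands: "0 0 -0.1 0 0 0;0 0 -0.1 0 0 0;0 0 -0.05 0 0 0;0 0 0 0 0 0;0 0 0 0 0 0"

```text
time_s: 38.8
tcp_pos: [0.4833, 0.1701, 0.0461]
ee_rot: [[-0.942, 0.336, -0.0], [0.336, 0.942, -0.0], [0.0, -0.0, -1.0]]
wrist_force: [0.2, -0.6, -0.6]
gripper_width: 0.509
gripper_force: 30.0
```

Request:
play_rows:
  commands: "0 0 -0.04 0 0 0;0 0 0 0 0 0;0 0 0 0 0 0"

```text
time_s: 39.1
tcp_pos: [0.4833, 0.1701, 0.045]
ee_rot: [[-0.942, 0.336, 0.0], [0.336, 0.942, 0.0], [-0.0, 0.0, -1.0]]
wrist_force: [0.6, -0.3, -0.9]
gripper_width: 0.509
gripper_force: 30.0
```

Request:
play_rows:
  commands: "0 0 -0.04 0 0 0;0 0 0 0 0 0;0 0 0 0 0 0"

```text
time_s: 39.4
tcp_pos: [0.4833, 0.1701, 0.0437]
ee_rot: [[-0.942, 0.336, -0.0], [0.336, 0.942, -0.0], [0.0, -0.0, -1.0]]
wrist_force: [0.9, 0.0, -1.6]
gripper_width: 0.513
gripper_force: 30.0
```

Request:
play_rows:
  commands: "0 0 -0.03 0 0 0;0 0 0 0 0 0;0 0 0 0 0 0"

```text
time_s: 39.7
tcp_pos: [0.4834, 0.1701, 0.0436]
ee_rot: [[-0.942, 0.335, 0.0], [0.335, 0.942, 0.0], [-0.0, 0.0, -1.0]]
wrist_force: [-1.4, -0.5, 4.9]
gripper_width: 0.513
gripper_force: 30.0
```

Home. I release and retreat to a spot where the camera sees the stack.

Request:
play_rows:
  commands: "0 0 0 0 0 0;0 0 0 0 0 0;0 0 0 0 0 0;0 0 0.2 0 0 0;0 0 0.6 0 0 0;0 0 0.95 0 0 0;0 0 0.95 0 0 0;0 0 0.95 0 0 0;0 0 0.8 0 0 0;0.6 -0.2 0 0 0 0;0.9 -0.3 0 0 0 0;0.7 -0.3 0 0 0 0;0 0 0 0 0 0;0 0 0 0 0 0"
  grip: 70

```text
time_s: 41.1
tcp_pos: [0.5491, 0.1457, 0.176]
ee_rot: [[-0.942, 0.337, -0.001], [0.337, 0.942, -0.0], [0.001, -0.001, -1.0]]
wrist_force: [-0.9, 0.5, -0.0]
gripper_width: 0.807
gripper_force: 0.0
```

```bash
python3 hov.py w11; python3 - <<'E'
from h import *
f=np.load("w11.npz");ci={k:f[k] for k in("R","t","mtx")};ci["k1"]=float(f["k1"]);C=cloud(f["d"],ci);im=cv2.imread("pics/w11.png");hsv=cv2.cvtColor(im,cv2.COLOR_BGR2HSV)
rr=np.hypot(C[...,0]-.4838,C[...,1]-.1709)
def pl(n,a,b,zl,zh):
    g=(rr>a)&(rr<b)&(C[...,2]>zl)&(C[...,2]<zh);P=C[g]
    x=np.linalg.lstsq(np.c_[P[:,:2]-[.4838,.1709],np.ones(len(P))],P[:,2],rcond=None)[0];print(n,g.sum(),x.round(4))
pl("washer crown",.009,.015,.03,.065);pl("narrow top",.024,.026,.03,.055);pl("wide top",.032,.0335,.001,.02)
cv2.imwrite("pics/c11.png",cv2.resize(im[60:210,220:420],(800,600),interpolation=cv2.INTER_CUBIC))
E
```

```text
[0.54906146 0.14572817 0.17603751] 70.32 41.1 0.8070548057477981
stud 751 [[0.4838 0.1712 0.055 ]]
stud 300 [[0.4841 0.171  0.055 ]]
top of held at tool z 0.142
washer crown 843 [ 0.0022 -0.0005  0.0486]
narrow top 558 [ 0.0012 -0.001   0.0406]
wide top 164 [-0.0013 -0.003   0.0084]
```

View pics/c11.png

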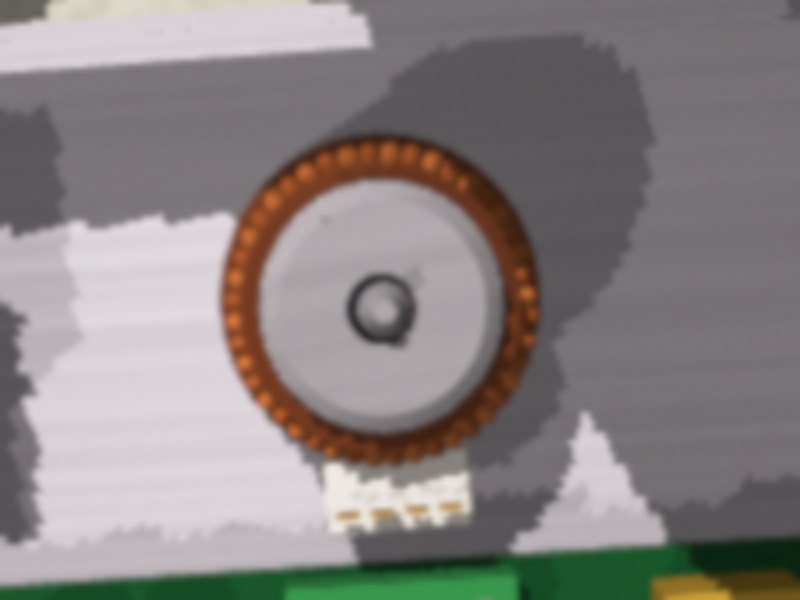

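The crop shows the full stack concentric on the stud (380,307), with the block pointing to the board. The three visible tops measure 48.6, 40.6 and 8.4 mm, against 49, 41 and 9 mm expected, and they are flat. I hand in.

```bash
python3 -c "
from station import r
print(r.finish_job())"
```

```text
the job is handed in; nothing more can be done
None
```

All four pieces are threaded on the stud, home and flat, with the terminal block facing the circuit board; I handed the job in at about 41 s, and no verdict came back.

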